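# Slide the inspection lamp to its marked stop

### The job

Bring the inspection lamp over the sample panel at the marked stop, the one with the thumbscrew and pointer: with the fingertips press down the ribbed release pad in the middle of the lamp carriage to free its brake, and keeping it pressed push the carriage gently along the rail until it rests against that stop. Then let the pad come up so that the brake holds the carriage there. Do not force the carriage against its brake, and leave everything else on the bench where it is; nothing needs to be gripped or lifted.

Things in the scene. Friction and masses are not known exactly. Their poses are not given: they have to be found in the camera images.
- rig: fixed rig: grey board 350 x 580 x 12 mm on the bench with an aluminium T-slot rail (520 long, 40 wide, top 42 mm above the bench) and, beyond the rail, three coated sample panels. Origin on the bench under the rail's middle; y axis along the rail, x across it, away from the robot; z up. Turned by up to 0.25 rad
- lamp_carriage (a joint): position (m) of the lamp carriage on the rail: 0 at the rail's middle, growing along the rig's +y. Black block, 100 mm along the rail, 60 mm wide, captive on it; its two raised ends (21 mm long each) reach 73 mm above the bench, with the release pad sunk between them. Free, it slides with 1 to 2 N; the brake holds it against some 10 to 14 N
- release_pad (a joint): how far (m) the release pad is pressed straight down: 0 up, brake on; 0.005 fully down, where it stops hard. A spring holds it up with about 4 N, rising to 6.5 N when fully down; the brake is free from about 0.002 down and grips again as soon as the pad is let up
- pad_top (a point): centre of the top face of the release pad, the ribbed grey pad in the middle of the carriage: 46 mm across the rail, 54 mm along it, face 61 mm above the bench when up, in a 58 mm gap between the raised ends, which stand 12 mm above it. Each end face of the carriage is 50 mm from it along the rail
- screw_stop_mid (a point): centre of the top face of the marked stop: steel block clamped over the rail, 24 mm along it, 56 mm across, 54 mm above the bench, with a dark star-headed thumbscrew on top (24 mm diameter, up to 78 mm) and a pointer at its near side. On either side of the carriage, which touches it when pad_top is 62 mm from this point along the rail
- plain_stop_mid (a point): centre of the top face of the other stop, the same steel block without thumbscrew or pointer, clamped on the rail on the opposite side of the carriage
- coating_bottle: small amber glass bottle with black cap, 32 mm diameter, 75 mm tall, standing on the board between the rail and the robot, toward one end; origin at the centre of its underside. A bystander, loose
- applicator: coating applicator block, 42 x 85 x 28 mm, lying on the board between the rail and the robot; origin at the centre of its underside. A bystander, loose
- tape_roll: roll of masking tape lying flat on the bench left of the rig, 100 mm outside diameter, 24 mm high; origin at the centre of its underside. A bystander, loose
- thickness_gauge: black hand-held paint thickness gauge with a small screen, 62 x 108 x 26 mm, lying on the bench right of the rig; origin at the centre of its underside. A bystander, loose
- polish_bottle: white polish bottle, 66 mm diameter, 190 mm tall, standing left of the rig; origin at the centre of its underside. A bystander, loose
- trigger_bottle: white trigger spray bottle, 76 mm diameter, 193 mm tall, standing right of the rig; origin at the centre of its underside. A bystander, loose
- detail_brush: small detailing brush, 200 mm long, lying on the bench between the rig and the robot; origin at its underside. A bystander, loose
- lamp_mid (a point): centre of the LED bar lamp carried by the carriage over the panels: 170 mm along the rail, 46 mm across, 135 mm beyond the pad; its upper side is 93 mm above the bench

How it is judged:
On the way, in this order (a step that is already met when the one before it is completed fails the run):
1. the release pad is pressed down (value of joint release_pad above 0.002 m), for 0.1 s.
2. the carriage rests against the stop with the thumbscrew, the pad still pressed (horizontal distance between pad_top and screw_stop_mid below 0.0655 m and value of joint release_pad above 0.001 m), for 0.1 s.
At the end, for the whole second after the job is handed in: The lamp carriage rests against the stop with the thumbscrew (gap under 3.5 mm), at rest, with the release pad up again (pressed less than 1 mm) so that the brake holds (horizontal distance between pad_top and screw_stop_mid below 0.0655 m and value of joint release_pad below 0.001 m and not (velocity of joint lamp_carriage above 0.005 m/s or velocity of joint lamp_carriage below -0.005 m/s)); the robot touches nothing.
It fails at once if the carriage is forced along the rail with its brake on (moving over 12 mm/s with the pad up, pressed less than 0.2 mm) (value of joint release_pad below 0.0002 m and (velocity of joint lamp_carriage above 0.012 m/s or velocity of joint lamp_carriage below -0.012 m/s)).
It fails at once if the carriage is slammed along the rail (over 0.35 m/s) (velocity of joint lamp_carriage above 0.35 m/s or velocity of joint lamp_carriage below -0.35 m/s).
It fails at once if a bystander is pushed or carried more than 15 mm (distance of any of coating_bottle, applicator, tape_roll, thickness_gauge, polish_bottle, trigger_bottle, detail_brush from where it was at the start of the episode above 0.015 m).
It fails at once if a standing bottle is tipped (angle between any of coating_bottle, polish_bottle, trigger_bottle's own z axis and vertical above 0.35 rad).
It also fails if it takes over 38 s, if anything falls off the work surface, if the arm or the gripper's body presses on something with over 40 N, if the wrist force passes 120 N, or if a joint passes its speed limit or range.

### The arm

A 6-joint arm with a two-finger parallel gripper is mounted at the origin on the work surface. World frame = base frame: x ahead of the robot, y to its left, z up, the work surface at z = 0. Lengths are in m, angles in rad, forces in N, time in s.
With the tool pointing down it reaches from about 0.275 to 1 m from the base axis. Payload 8.4 kg.
Tool frame: the origin (TCP) lies between the finger pads; the fingertips stand manip.tip_reach ahead of it and the grasp point (between the pads) lies 3 mm ahead of it (manip.tip_reach is the distance from the TCP to the fingertips, in m); z points along the fingers, y is the line along which they close (so a half turn about z gives the same grasp; the last joint's range is limited). The gripper opens to 85 mm and grips with 20 to 120 N. Pads are 22 mm wide; open, the fingers measure 114 mm over their backs; the gripper's body (76 mm by 85 mm) begins 54 mm behind the grasp point. The pads swing forward as they close: fully open they stand 13 mm farther back than shut.
Start: joints at [1.268, 0.353, 1.633, -0, 1.155, -0.002], TCP at [0.185, 0.597, 0.253] pointing down, gripper open.
Joint ranges: [-2.63, 2.63], [-0.92, 2.1], [0.06, 2.66], [-1.3, 4.44], [0, 2.69], [-3.02, 3.02]. Speed limits (rad/s): [2.22, 2.22, 2.79, 3.14, 3.14, 3.14].

### API

Orientations are given as a unit quaternion [x, y, z, w].
In Python, from plant import manip gives the robot as it stands.
- The arm moves only by the tool move_arm, never from a script. Its argument "series" is a list of rows, each a list of 7 numbers: the shift along the tool's x, y, z in mm, then the turn, a rotation vector about the tool's x, y, z in degrees, then the closure, from -1 (fully open) to 1 (shut), so that 0 is half open. A call has exactly 10 rows; each row shifts and turns the commanded pose from where the row before left it, along the tool's axes as they then stand; what a row does not reach is not made up. A row lasts 1/10 s, in which the tool goes at most 50 mm and 8.59 degrees, less where a joint would pass 70% of its speed; a pose out of reach is approached as far as the arm can. A call is refused whole if a number of a shift passes 50 or a number of a turn 8.59, either way. A call with a gripper value outside its range is refused whole. The fingers move at their own pace and stop on an object; the grip force is fixed at half the most. Time passes only in rows, so rows that do not move let the fingers close, or fill a call up. It gives the time, the measured TCP pose, the force, the opening and the grip force at its end, in the units of the state.
- manip.get_obs(): the state, without advancing time (a new reading comes with each control period).
- manip.capture(name): name is "scene" or "top" or "wrist"; returns the picture (420x560x3 uint8, red, green, blue); there is no depth.
- manip.calibration(name): a dict with "camera_matrix" (3x3 intrinsics, pixels), "D" ([k1, k2, p1, p2, k3] as OpenCV has them; the pictures are not rectified), "R" (3x3) and "t" (3): a world point X has camera coordinates R X + t; the wrist camera has in their place "tool_from_camera" (4x4, takes a point from camera to tool coordinates, whose origin is the TCP and whose axes are the flange's). Camera axes: x right, y down, z forward; pixel columns grow to the right and rows downward; lengths in m; the calibration is good to about 2 mm. A picture is of the moment at which its call begins: read the wrist's pose just before it. calibration takes no time and is no camera call.
- manip.hand_in(): hands the job in; it is judged then, once.
The state is a dict: "time_s": time; "joint_positions": joint angles; "qvel": joint speeds; "effort": joint torques, N m; "tcp_pos": TCP position; "ee_rot": TCP orientation; "force": force on the tool from outside, world axes, zero at the start; "ft_torque": the same for the moment, N m; "finger_gap": finger opening in m; "finger_force": force on a finger pad.
Only numpy, scipy, OpenCV 4.12 (cv2) and the standard library are available. Lean on these libraries where they do the work, as an engineer would, in place of code of your own. Each camera call takes 0.05 s, during which the arm holds its last target. There are 200 camera calls.

## Working session

There is one attempt and no reset: what is moved stays moved. The work goes in short steps, Python scripts to look and compute and a tool call to move; the robot and the scene stay as the last step left them, time stands still between calls to the robot, and variables do not carry over. Pictures are saved under pics/ and viewed, at most 10 in all, crops included, and the job is handed in when it is done.

Besides the shell and the picture viewer there is one more tool, called after "Call:" as name(argument=value, ...) on one line, values as JSON. move_arm: Moves the arm, as the interface text tells. Its arguments: {"type":"object","properties":{"series":{"type":"array"}},"required":["series"]}

```bash
mkdir -p pics; python3 - <<'E'
from plant import manip
import cv2
o=manip.get_obs();print(o['time_s'],o['tcp_pos'],o['ee_rot'],o['finger_gap'],manip.tip_reach)
for n in("top","scene"):
    cv2.imwrite(f"pics/{n}0.png",manip.capture(n)[:,:,::-1])
    c=manip.calibration(n);print(n,c)
E
```

```text
0.0 [0.18506677 0.59650189 0.25256537] [ 1.49840441e-01  9.88709947e-01 -6.88237758e-04 -9.14413449e-05] 0.08513750850943788 0.022
top {'camera_matrix': array([[477.50202201,   0.        , 274.35780366],
       [  0.        , 477.50202201, 210.63797105],
       [  0.        ,   0.        ,   1.        ]]), 'D': array([-0.10545923,  0.        ,  0.        ,  0.        ,  0.        ]), 'R': array([[ 0.04133029, -0.99913816, -0.00383956],
       [-0.9766407 , -0.03958805, -0.21120069],
       [ 0.21086667,  0.01247886, -0.97743518]]), 't': array([0.01269371, 0.55588743, 1.08276709])}
scene {'camera_matrix': array([[454.21229973,   0.        , 285.02392557],
       [  0.        , 454.21229973, 211.47649419],
       [  0.        ,   0.        ,   1.        ]]), 'D': array([0.04312324, 0.        , 0.        , 0.        , 0.        ]), 'R': array([[-0.6207502 ,  0.78378601,  0.01867281],
       [ 0.42139412,  0.35363466, -0.83508654],
       [-0.6611325 , -0.51051153, -0.5498016 ]]), 't': array([ 0.33216078, -0.16112662,  1.51261387])}
```

View pics/top0.png

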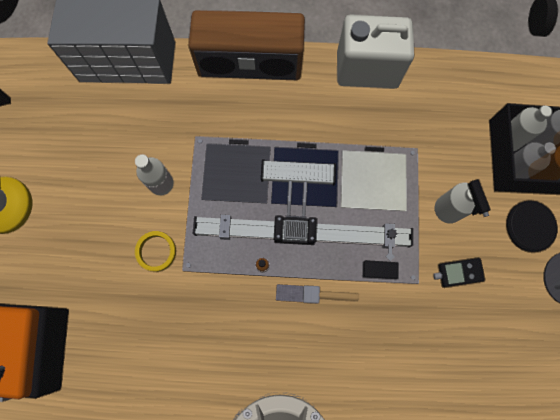

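View pics/scene0.png

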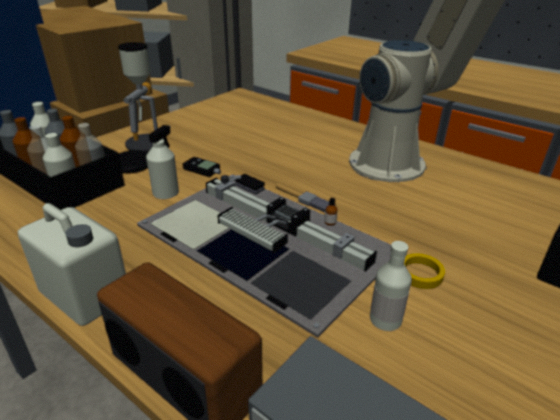

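The top view shows the carriage and pad at about (295,230). The plain stop is at (225,226) and the thumbscrew stop at (391,236), so the push goes toward image right (world −y). Next I'll refine these with a crop.

```bash
cat > h.py <<'E'
import numpy as np,cv2
from plant import manip
def ray(name,uv,z,T=None):
    c=manip.calibration(name);p=cv2.undistortPoints(np.array([[uv]],float),c["camera_matrix"],c["D"])[0,0]
    if T is None: R=c["R"].T;o=-R@c["t"]
    else: M=T@c["tool_from_camera"];R=M[:3,:3];o=M[:3,3]
    d=R@np.array([*p,1]);return o+d*(z-o[2])/d[2]
E
python3 - <<'E'
from h import *
im=cv2.imread("pics/top0.png")[200:290,180:430]
cv2.imwrite("pics/c.png",cv2.resize(im,None,fx=3.2,fy=3.2,interpolation=cv2.INTER_CUBIC))
for n,uv,z in[("pad",(295,230),.061),("plain",(225,226),.054),("screw",(391,234),.078),("railL",(195,226),.042),("railR",(412,237),.042),("bottle",(262,263),.075)]:print(n,ray("top",uv,z).round(4))
E
```

```text
pad [ 0.5097 -0.0154  0.061 ]
plain [0.5137 0.1519 0.054 ]
screw [ 0.5061 -0.2399  0.078 ]
railL [0.5129 0.2261 0.042 ]
railR [ 0.5069 -0.2999  0.042 ]
bottle [0.4269 0.0586 0.075 ]
```

View pics/c.png

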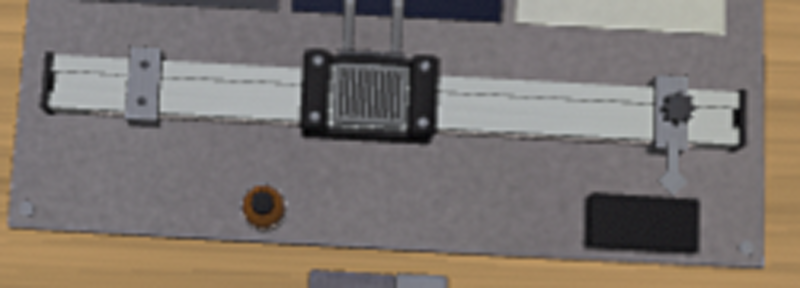

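In the crop, the pad centre is at full-image (295.3,229.4), the screw-stop block at (389.7,235) and the rail ends at (195,225.6) and (411.6,237.5). The rail therefore runs almost along world −y, with about 0.16 m to travel. I'll close the fingers and approach.

Call:
move_arm(series=[[-25,-25,0,0,0,0,1],[-25,-25,0,0,0,0,1],[-25,-25,0,0,0,0,1],[-25,-25,0,0,0,0,1],[-25,-25,0,0,0,0,1],[-25,-25,0,0,0,0,1],[-25,-25,0,0,0,0,1],[-25,-25,0,0,0,0,1],[-25,-25,0,0,0,0,1],[-25,-25,0,0,0,0,1]])

```text
time_s: 1.1
tcp_pos: [0.3502, 0.2827, 0.2531]
ee_rot: [0.15, 0.989, -0.0, -0.0]
force: [0.1, -0.1, 0.8]
finger_gap: 0.0002
finger_force: 0.0
```

Call:
move_arm(series=[[-24,-24,0,0,0,0,1],[-24,-24,0,0,0,0,1],[-24,-24,0,0,0,0,1],[-24,-24,0,0,0,0,1],[-24,-24,0,0,0,0,1],[-24,-24,0,0,0,-4,1],[0,0,0,0,0,-4,1],[0,0,0,0,0,-4,1],[0,0,0,0,0,-4.5,1],[0,0,0,0,0,0,1]])

```text
time_s: 2.1
tcp_pos: [0.4446, 0.1037, 0.253]
ee_rot: [0.006, 1.0, -0.0, -0.0]
force: [-0.3, 0.0, -0.5]
finger_gap: 0.0003
finger_force: 0.0
```

Call:
move_arm(series=[[-8,-15,0,0,0,0,1],[-8,-15,0,0,0,0,1],[-8,-15,0,0,0,0,1],[-8,-15,0,0,0,0,1],[-8,-15,0,0,0,0,1],[-8,-15,0,0,0,0,1],[-8,-15,0,0,0,0,1],[-8,-14,0,0,0,0,1],[0,0,0,0,0,0,1],[0,0,0,0,0,0,1]])

```text
time_s: 3.1
tcp_pos: [0.5071, -0.016, 0.2531]
ee_rot: [0.007, 1.0, 0.0, -0.0]
force: [0.6, -0.3, -0.1]
finger_gap: 0.0
finger_force: 0.0
```

```bash
python3 - <<'E'
from h import *
o=manip.get_obs();print(o['tcp_pos'],o['ee_rot'],o['force'])
cv2.imwrite("pics/w1.png",manip.capture("wrist")[:,:,::-1])
print(manip.calibration("wrist")["tool_from_camera"])
E
```

```text
[ 0.50706573 -0.01595398  0.2530744 ] [ 7.21987362e-03  9.99973884e-01  1.12396284e-04 -3.03513274e-04] [ 0.59212079 -0.2969579  -0.06297417]
[[-2.10220617e-04 -9.62731047e-01 -2.70460507e-01  6.82230180e-02]
 [ 9.99999890e-01 -8.92255935e-05 -4.59661729e-04 -6.26099531e-05]
 [ 4.18398618e-04 -2.70460574e-01  9.62730961e-01 -1.19049239e-01]
 [ 0.00000000e+00  0.00000000e+00  0.00000000e+00  1.00000000e+00]]
```

View pics/w1.png

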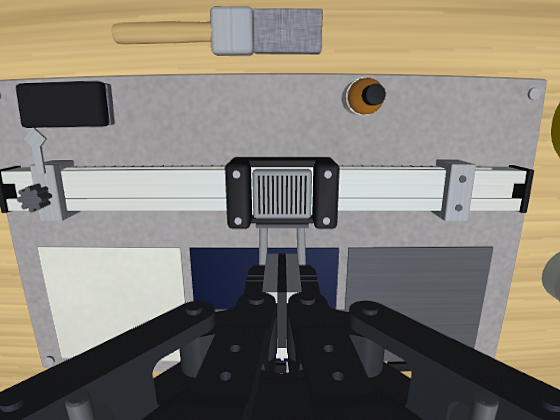

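The wrist view shows the pad at (282,193), the screw-stop block top centre at about (55,190), and the plain stop at (459,191). The rail runs level in the image.

```bash
python3 - <<'E'
from h import *
from scipy.spatial.transform import Rotation as Ro
T=np.eye(4);T[:3,:3]=Ro.from_quat([ 7.22e-03,.999974,1.1e-4,-3e-4]).as_matrix();T[:3,3]=[.50707,-.01595,.25307]
for n,uv,z in[("pad",(282,193),.061),("plain",(459,191),.054),("screwblk",(53,190),.054),("screw",(35,197),.078),("edgeL",(227,193),.073),("edgeR",(338,193),.073)]:print(n,ray("wrist",uv,z,T).round(4))
print(T[:3,:3].round(3))
for n,uv,z in[("pad",(295.3,229.4),.061),("stop",(389.7,235),.054),("plain",(225,226.6),.054)]:print(n,ray("top",uv,z).round(4))
E
```

```text
pad [ 0.5092 -0.0157  0.061 ]
plain [0.511  0.1509 0.054 ]
screwblk [ 0.5042 -0.2338  0.054 ]
screw [ 0.5052 -0.2356  0.078 ]
edgeL [ 0.5058 -0.0637  0.073 ]
edgeR [0.5072 0.0332 0.073 ]
[[-1.     0.014 -0.001]
 [ 0.014  1.     0.   ]
 [ 0.001  0.    -1.   ]]
pad [ 0.5111 -0.016   0.061 ]
stop [ 0.5077 -0.2425  0.054 ]
plain [0.5123 0.1518 0.054 ]
```

Call:
move_arm(series=[[-2.5,-6,10,0,0,0,1],[0,0,20,0,0,0,1],[0,0,25,0,0,0,1],[0,0,25,0,0,0,1],[0,0,25,0,0,0,1],[0,0,25,0,0,0,1],[0,0,20,0,0,0,1],[0,0,10,0,0,0,1],[0,0,0,0,0,0,1],[0,0,0,0,0,0,1]])

```text
time_s: 4.15
tcp_pos: [0.5099, -0.0219, 0.0936]
ee_rot: [0.006, 1.0, -0.0, 0.0]
force: [-0.0, 0.0, -0.8]
finger_gap: 0.0
finger_force: 0.0
```

Call:
move_arm(series=[[0,0,2,0,0,0,1],[0,0,2,0,0,0,1],[0,0,1,0,0,0,1],[0,0,1,0,0,0,1],[0,0,1,0,0,0,1],[0,0,1,0,0,0,1],[0,0,0,0,0,0,1],[0,0,0,0,0,0,1],[0,0,0,0,0,0,1],[0,0,0,0,0,0,1]])

```text
time_s: 5.15
tcp_pos: [0.5097, -0.0219, 0.0853]
ee_rot: [0.006, 1.0, -0.0, 0.0]
force: [0.7, 1.1, 0.4]
finger_gap: -0.0001
finger_force: 0.0
```

Call:
move_arm(series=[[0,0,1,0,0,0,1],[0,0,1,0,0,0,1],[0,0,1,0,0,0,1],[0,0,1,0,0,0,1],[0,0,0,0,0,0,1],[0,0,0,0,0,0,1],[0,0,0,0,0,0,1],[0,0,0,0,0,0,1],[0,0,0,0,0,0,1],[0,0,0,0,0,0,1]])

```text
time_s: 6.15
tcp_pos: [0.5097, -0.022, 0.0813]
ee_rot: [0.006, 1.0, -0.0, 0.0]
force: [-0.2, -0.3, 4.8]
finger_gap: -0.0002
finger_force: 2.4
```

Call:
move_arm(series=[[0,0,1,0,0,0,1],[0,0,1,0,0,0,1],[0,0,0,0,0,0,1],[0,0,0,0,0,0,1],[0,0,0,0,0,0,1],[0,0,0,0,0,0,1],[0,0,0,0,0,0,1],[0,0,0,0,0,0,1],[0,0,0,0,0,0,1],[0,0,0,0,0,0,1]])

```text
time_s: 7.15
tcp_pos: [0.5097, -0.022, 0.0794]
ee_rot: [0.006, 1.0, -0.0, 0.0]
force: [-1.3, 0.3, 5.2]
finger_gap: -0.0004
finger_force: 2.9
```

Call:
move_arm(series=[[0,-1,0.4,0,0,0,1],[0,-1,0,0,0,0,1],[0,-1,0,0,0,0,1],[0,-1,0,0,0,0,1],[0,-2,0,0,0,0,1],[0,-2,0,0,0,0,1],[0,-3,0,0,0,0,1],[0,-3,0,0,0,0,1],[0,-3,0,0,0,0,1],[0,-3,0,0,0,0,1]])

```text
time_s: 8.15
tcp_pos: [0.5094, -0.0419, 0.079]
ee_rot: [0.006, 1.0, 0.0, 0.0]
force: [-0.7, 0.8, 6.0]
finger_gap: 0.0002
finger_force: 2.9
```

```bash
python3 - <<'E'
from h import *
o=manip.get_obs();print(o['tcp_pos'],o['ee_rot'],o['force'])
cv2.imwrite("pics/w2.png",manip.capture("wrist")[:,:,::-1])
E
```

```text
[ 0.50943191 -0.04191849  0.0789692 ] [6.47065318e-03 9.99979058e-01 1.16344908e-04 4.04391899e-05] [-0.70972271  0.82967558  5.95261373]
```

View pics/w2.png

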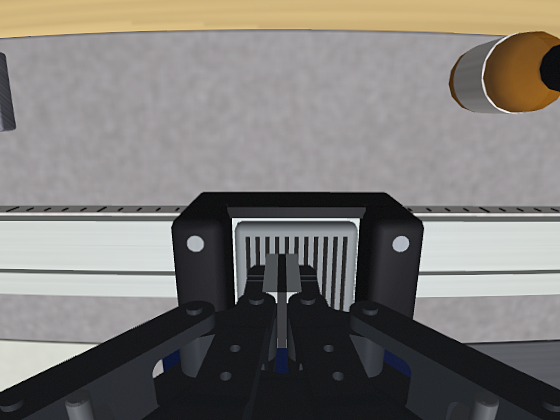

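The pad and carriage are following the fingertips: pad centre at about (298,265), tool still near the middle of the gap. I'll continue the push.

Call:
move_arm(series=[[0,-4,0,0,0,0,1],[0,-5,0,0,0,0,1],[0,-6,0,0,0,0,1],[0,-7,0,0,0,0,1],[0,-7,0,0,0,0,1],[0,-7,0,0,0,0,1],[0,-7,0,0,0,0,1],[0,-7,0,0,0,0,1],[0,-6,0,0,0,0,1],[0,-6,0,0,0,0,1]])

```text
time_s: 9.2
tcp_pos: [0.5085, -0.104, 0.0789]
ee_rot: [0.006, 1.0, 0.0, -0.0]
force: [-1.4, 1.3, 5.2]
finger_gap: 0.0001
finger_force: 2.9
```

Call:
move_arm(series=[[0,-7,0,0,0,0,1],[0,-7,0,0,0,0,1],[0,-7,0,0,0,0,1],[0,-7,0,0,0,0,1],[0,-7,0,0,0,0,1],[0,-6,0,0,0,0,1],[0,-6,0,0,0,0,1],[0,-5,0,0,0,0,1],[0,-4,0,0,0,0,1],[0,-3,0,0,0,0,1]])

```text
time_s: 10.2
tcp_pos: [0.5077, -0.163, 0.0789]
ee_rot: [0.007, 1.0, 0.0, -0.0]
force: [-1.0, 1.1, 5.7]
finger_gap: 0.0001
finger_force: 3.0
```

```bash
python3 - <<'E'
from h import *
o=manip.get_obs();print(o['tcp_pos'],o['ee_rot'],o['force'])
cv2.imwrite("pics/w3.png",manip.capture("wrist")[:,:,::-1])
E
```

```text
[ 0.50769604 -0.16304007  0.0788968 ] [ 6.54524616e-03  9.99978562e-01  1.25128161e-04 -1.38853689e-04] [-0.97851244  1.09384757  5.74368459]
```

View pics/w3.png

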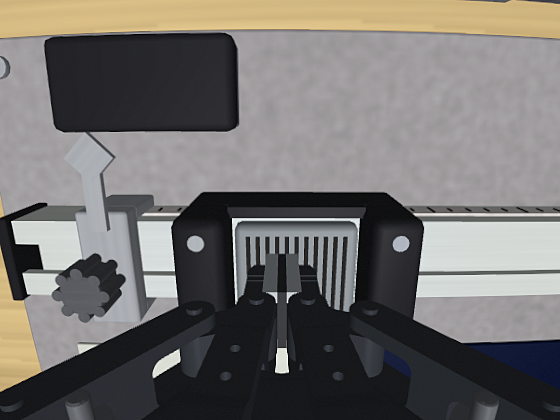

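The carriage sits the same as before relative to the tool. Its edge is at column 173 and the stop's edge at about 139, which leaves a gap of roughly 22 mm. I'll slow down for the last part.

Call:
move_arm(series=[[0,-3,0,0,0,0,1],[0,-3,0,0,0,0,1],[0,-2,0,0,0,0,1],[0,-2,0,0,0,0,1],[0,-2,0,0,0,0,1],[0,-2,0,0,0,0,1],[0,-1,0,0,0,0,1],[0,-1,0,0,0,0,1],[0,-1,0,0,0,0,1],[0,-1,0,0,0,0,1]])

```text
time_s: 11.25
tcp_pos: [0.5075, -0.1808, 0.0789]
ee_rot: [0.006, 1.0, 0.0, -0.0]
force: [-0.6, 1.2, 6.1]
finger_gap: 0.0002
finger_force: 3.0
```

Call:
move_arm(series=[[0,-1,0,0,0,0,1],[0,-1,0,0,0,0,1],[0,-1,0,0,0,0,1],[0,-1,0,0,0,0,1],[0,-1,0,0,0,0,1],[0,0,0,0,0,0,1],[0,0,0,0,0,0,1],[0,0,0,0,0,0,1],[0,0,0,0,0,0,1],[0,0,0,0,0,0,1]])

```text
time_s: 12.25
tcp_pos: [0.5074, -0.1859, 0.0789]
ee_rot: [0.006, 1.0, 0.0, -0.0]
force: [-1.4, -0.7, 6.2]
finger_gap: 0.0002
finger_force: 3.0
```

```bash
python3 - <<'E'
from h import *
o=manip.get_obs();print(o['tcp_pos'],o['force'])
cv2.imwrite("pics/w4.png",manip.capture("wrist")[:,:,::-1])
E
```

```text
[ 0.50738492 -0.18590318  0.07890369] [-1.4198756  -0.65388324  6.16435341]
```

View pics/w4.png

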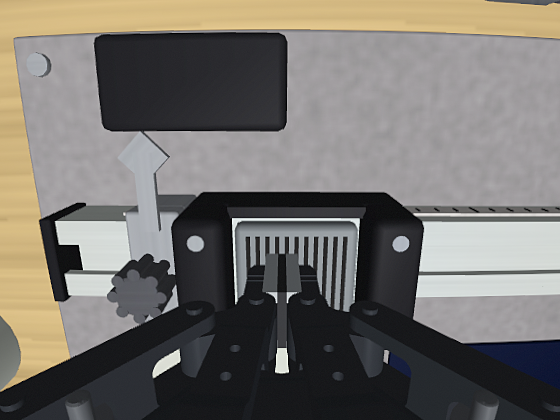

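The stop's left edge is at column 128 and its right edge is now hidden behind the carriage edge at 173, so about 1–2 mm remains. I'll keep nudging until the force rises.

Call:
move_arm(series=[[0,-0.5,0,0,0,0,1],[0,-0.5,0,0,0,0,1],[0,-0.5,0,0,0,0,1],[0,-0.5,0,0,0,0,1],[0,-0.5,0,0,0,0,1],[0,-0.5,0,0,0,0,1],[0,-0.5,0,0,0,0,1],[0,-0.5,0,0,0,0,1],[0,0,0,0,0,0,1],[0,0,0,0,0,0,1]])

```text
time_s: 13.3
tcp_pos: [0.5074, -0.1893, 0.0789]
ee_rot: [0.007, 1.0, 0.0, -0.0]
force: [-0.3, 4.3, 5.9]
finger_gap: 0.0002
finger_force: 3.0
```

Call:
move_arm(series=[[0,-0.5,0,0,0,0,1],[0,-0.5,0,0,0,0,1],[0,-0.5,0,0,0,0,1],[0,-0.5,0,0,0,0,1],[0,0,0,0,0,0,1],[0,0,0,0,0,0,1],[0,0,0,0,0,0,1],[0,0,0,0,0,0,1],[0,0,0,0,0,0,1],[0,0,0,0,0,0,1]])

```text
time_s: 14.3
tcp_pos: [0.5075, -0.1913, 0.0789]
ee_rot: [0.007, 1.0, 0.0, -0.0]
force: [-0.2, 4.3, 6.3]
finger_gap: -0.0
finger_force: 2.9
```

```bash
python3 - <<'E'
from h import *
print(manip.get_obs()['force'])
cv2.imwrite("pics/w5.png",manip.capture("wrist")[:,:,::-1])
E
```

```text
[-0.23317924  4.25333383  6.30270613]
```

View pics/w5.png

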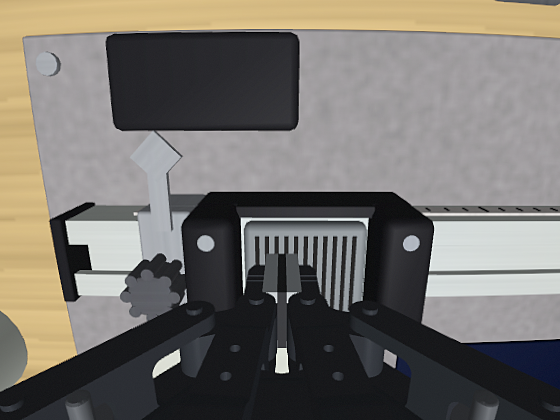

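The carriage edge moved from column 173 to 183 relative to the tool, with a steady 4.3 N lateral force. It's against the stop and the tips are sliding on the pad, so I'll lift straight up.

Call:
move_arm(series=[[0,0,-1,0,0,0,1],[0,0,-1,0,0,0,1],[0,0,-1,0,0,0,1],[0,0,-1,0,0,0,1],[0,0,-2,0,0,0,1],[0,0,-5,0,0,0,1],[0,0,-15,0,0,0,1],[0,0,-25,0,0,0,1],[0,0,-30,0,0,0,1],[0,0,-20,0,0,0,1]])

```text
time_s: 15.35
tcp_pos: [0.5078, -0.1923, 0.1819]
ee_rot: [0.006, 1.0, -0.0, 0.001]
force: [0.1, -0.7, 1.1]
finger_gap: 0.0004
finger_force: 0.0
```

Call:
move_arm(series=[[0,0,-20,0,0,0,1],[0,0,-20,0,0,0,1],[0,0,-10,0,0,0,1],[0,0,0,0,0,0,1],[0,0,0,0,0,0,1],[0,0,0,0,0,0,1],[0,0,0,0,0,0,1],[0,0,0,0,0,0,1],[0,0,0,0,0,0,1],[0,0,0,0,0,0,1]])

```text
time_s: 16.35
tcp_pos: [0.5074, -0.1919, 0.2297]
ee_rot: [0.006, 1.0, 0.0, -0.0]
force: [-0.1, -0.0, 0.5]
finger_gap: 0.0001
finger_force: 0.0
```

```bash
python3 - <<'E'
from h import *
print(manip.get_obs()['force'])
im=manip.capture("wrist")[:,:,::-1]
cv2.imwrite("pics/w6.png",cv2.resize(im[130:260,100:380],None,fx=2.5,fy=2.5))
E
```

```text
[-0.11702064 -0.02467671  0.46417908]
```

View pics/w6.png

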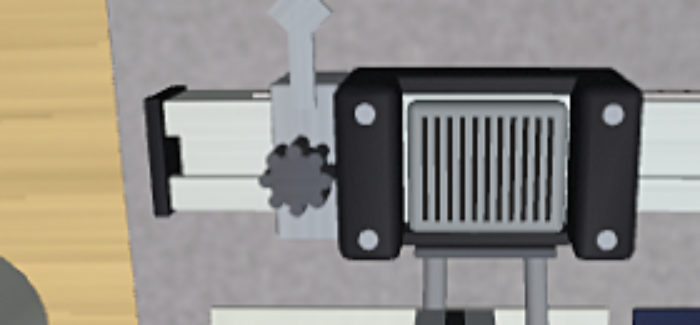

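The crop shows the carriage edge (column 338) flush with the stop block, which spans 275–338. The pad is up and the tool is clear, so I'm handing in.

```bash
python3 -c "
from plant import manip
print(manip.hand_in())"
```

```text
the job is handed in; nothing more can be done
None
```

The lamp carriage now rests against the thumbscrew stop with its pad up and the arm clear, and the job was handed in at about 16 s; no verdict came back.

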